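# Index the sample carousel and bring the next tube to the reader

## Robot

A 6-joint arm with a two-finger parallel gripper is mounted at the origin on the work surface. World frame = base frame: x ahead of the robot, y to its left, z up, the work surface at z = 0. Lengths are in m, angles in rad, forces in N, time in s.
With the tool pointing down it reaches from about 0.325 to 0.875 m from the base axis. Payload 4.4 kg.
Tool frame: the origin (TCP) lies between the finger pads; the fingertips stand 22 mm ahead of it and the grasp point (between the pads) lies 3 mm ahead of it; z points along the fingers, y is the line along which they close (so a half turn about z gives the same grasp; the last joint's range is limited). The gripper opens to 85 mm and grips with 20 to 120 N. Pads are 22 mm wide; open, the fingers measure 114 mm over their backs; the gripper's body (76 mm by 85 mm) begins 54 mm behind the grasp point. The pads swing forward as they close: fully open they stand 13 mm farther back than shut.
Start: joints at [-1.288, 0.207, 1.542, -0, 1.393, -0.15], TCP at [0.241, -0.522, 0.253] pointing down, gripper open.
Joint ranges: [-2.73, 2.73], [-0.86, 2.22], [0.23, 2.46], [-1.11, 4.25], [0.08, 2.63], [-2.82, 2.82]. Speed limits (rad/s): [2.79, 2.79, 3.14, 3.14, 3.14, 3.14].

## Interface

Orientations are given as a rotation vector (axis times angle).
In Python, from rig import get_obs, snapshot, sign_off gives the robot as it stands.
- The arm moves only by the tool send_rows, never from a script. Its argument "rows" is one flat list of numbers, 5 for each row, row after row: the finger opening in cm, from 0 to 8.54, then the shift along the tool's x, y, z in cm, then the turn about the tool's z in rad. A call has 1 to 20 rows; each row is the pose to reach, as a shift and turn from the pose commanded when the call began, along the tool's axes at that moment; what a row does not reach only later rows make up. A row lasts 1/8 s, in which the tool goes at most 62.5 mm and 10.7 degrees, less where a joint would pass 70% of its speed; a pose out of reach is approached as far as the arm can. A call with a gripper value outside its range is refused whole. The fingers move at their own pace and stop on an object; "force" is the grip in N (left out, the last holds). Time passes only in rows, so rows that repeat a pose let the fingers close. It gives the time, the measured TCP pose, the force, the opening and the grip force at its end, in the units of the state.
- get_obs(): the state, without advancing time (a new reading comes with each control period).
- snapshot(name): name is "scene" or "top" or "wrist"; returns a dict with "frame" (384x512x3 uint8, red, green, blue), "camera_matrix" (3x3 intrinsics, pixels), "world_from_camera" (4x4, takes a point from camera to world coordinates). Camera axes: x right, y up, looking along -z (the intrinsics and any distortion apply to the point x, -y, -z); pixel columns grow to the right and rows downward; lengths in m; the calibration is good to about 2 mm. A picture is of the moment at which its call begins. There is no depth.
- sign_off(): hands the job in; it is judged then, once.
The state is a dict: "clock": time; "q": joint angles; "joint_vel": joint speeds; "joint_efforts": joint torques, N m; "tcp_pos": TCP position; "ee_rot": TCP orientation; "force": force on the tool from outside, world axes, zero at the start; "moment": the same for the moment, N m; "opening": finger opening in m; "finger_force": force on a finger pad.
Only numpy, scipy, OpenCV 4.12 (cv2) and the standard library are available. Lean on these libraries where they do the work, as an engineer would, in place of code of your own. Each camera call takes 0.05 s, during which the arm holds its last target. There are 200 camera calls.

## Task

The front sleeve of the sample carousel, the one in the gap of the steel hold-down ring, is empty. Turn the black knob on top clockwise by exactly one station, no farther and not back, so that the next tube clicks into the gap; then pull that tube out along its lean and lay it, cap up, in the sloping V cradle of the black reader so that it rests against the foot of the cradle. Leave the carousel clicked in that station, keep the other tubes in their sleeves, and leave the things around it where they are.

Things in the scene. Friction and masses are not known exactly. Their poses are not given: they have to be found in the camera images.
- carousel: Sample carousel, fixed, facing the robot roughly: grey round base 320 mm across, 20 mm high; origin at the centre of its underside, on the turning axis; its -x axis points to the front. Round the axis turn six teal square sleeves, 60 degrees apart, leaning outward 35 degrees from vertical; bore 31 mm square, 60 mm deep, inner floor 52 mm from the axis at height 50 mm.
- front (a point): The pick-up place: centre of the inner floor of whichever sleeve stands at the front, in the gap of the hold-down ring (fixed point, 52 mm from the axis, height 50 mm; axes like the carousel's). The ring is a fixed 8 mm steel bar, 252 mm across, at height 151 mm, open 46 degrees to either side of the front; its three posts stand 150 mm from the axis, at the back and both sides.
- cover (a point): Centre of the top of the fixed white cover disc over the middle of the carousel: 176 mm across, heights 174 to 188 mm. It leaves no room for a vertical gripper over the tubes' caps.
- knob (a point): Grip point of the rotor's black bar knob, on the turning axis above the white cover: bar 66 mm long, 16 mm wide, heights 199 to 235 mm; this point is at its middle, height 217 mm, and turns with the rotor. Its x axis runs along the bar (at the start parallel to the carousel's x axis).
- rotor (a joint): Rotation of the rotor, rad, growing clockwise as seen from above; 0 at the start (clicked), a sprung detent at every 60 degrees (1.047 rad); about 0.3 N m carries it over the hump half-way.
- tube: The next tube, the one to fetch: at the start in the sleeve one station from the front on the carousel's -y side (right of the empty front sleeve as seen from the robot). 50 ml sample tube, off-white, 28 mm thick, 115 mm long, with a dark blue cap 34 mm across over the last 22 mm; 45 g. Origin at the centre of its flat bottom, z along it to the cap. All tubes are alike.
- tube_b: Another such tube, two stations from the front on the same side; stays in its sleeve. Axes like tube.
- tube_c: Another such tube, in the sleeve at the back; stays in its sleeve. Axes like tube.
- tube_d: Another such tube, two stations from the front on the other side; stays in its sleeve. Axes like tube.
- trough: Aluminium V cradle of the reader, fixed: 90 degree groove of two plates 71 mm long, and a foot plate. Origin: where the centre of the tube's bottom comes to rest on the foot, 50 mm above the table. z runs up the groove, 40 degrees from vertical, leaning roughly towards the robot; a tube at rest has its z along it. Groove open to +x (up and away from the robot), plates on the -x side.
- reader: Black reader that carries the cradle, fixed: base 150 x 100 mm, box 50 x 90 mm and 72 mm high behind the cradle (its front 50 mm in +x from this origin). Origin on the table; the cradle's origin lies 16 mm in +x from it.
- jar: Bystander: specimen jar, 64 mm across, 75 mm high. Origin under its centre.
- scanner: Bystander: black hand scanner lying on the table, about 150 mm long, 62 mm wide, 44 mm high. Origin under its grip's middle, x to its head.
- marker: Bystander: marker pen lying between carousel and reader, 135 mm long, 15 mm thick. Origin under its middle, x along it.
Mind the look-alikes: they are no part of the job. Of the things that look like the reader, the middle-sized one is meant.

How it is judged:
On the way:
1. The carousel has been turned one station clockwise and clicked in, the tube still in its sleeve (value of joint rotor between 0.98 and 1.115 rad and velocity of joint rotor between -0.05 and 0.05 rad/s and z of tube in the frame of carousel below 0.07 m), for 0.2 s.
At the end, for the whole second after the job is handed in: The rotor stands in the next detent (1.047 rad, within 0.067 rad) at rest; the tube lies in the V cradle, cap up, its bottom centre within 12 mm of the cradle's origin and its axis within 0.12 rad of the groove, at rest (value of joint rotor between 0.98 and 1.115 rad and velocity of joint rotor between -0.05 and 0.05 rad/s and distance between tube and trough below 0.012 m and angle between the z axis of tube and the z axis of trough, either way round below 0.12 rad and angle between tube's own z axis and vertical below 1.2 rad and linear speed of tube below 0.02 m/s); the robot touches nothing.
It fails at once if The carousel is turned well past the next station or back the wrong way (value of joint rotor above 1.5 rad or value of joint rotor below -0.4 rad).
It fails at once if Another tube is pulled out of its sleeve (z of any of tube_b, tube_c, tube_d in the frame of carousel above 0.08 m).
It fails at once if A bystander is moved by more than 30 mm (distance of any of jar, scanner, marker from where it was at the start of the episode above 0.03 m).
It also fails if it takes over 56 s, if anything falls off the work surface, if the arm or the gripper's body presses on something with over 40 N, if the wrist force passes 120 N, or if a joint passes its speed limit or range.

## Working session

There is one attempt and no reset: what is moved stays moved. The work goes in short steps, Python scripts to look and compute and a tool call to move; the robot and the scene stay as the last step left them, time stands still between calls to the robot, and variables do not carry over. Pictures are saved under pics/ and viewed, at most 10 in all, crops included, and the job is handed in when it is done.

Besides the shell and the picture viewer there is one more tool, called after "Call:" by a JSON object that holds its "api" and its "payload". send_rows: Moves the arm, as the interface text tells. Its arguments: {"type":"object","properties":{"rows":{"type":"array"},"force":{"type":"number"}},"required":["rows"]}

```bash
mkdir -p pics; ls; cat > h.py <<'E'
import numpy as np, cv2
from rig import get_obs, snapshot, sign_off
from scipy.spatial.transform import Rotation as R
def snap(n,f):
    s=snapshot(n); cv2.imwrite('pics/'+f+'.png',s['frame'][:,:,::-1]); np.savez('pics/'+f+'.npz',**s); return s
def load(f): return dict(np.load('pics/'+f+'.npz'))
def ray(s,uv):
    K=s['camera_matrix'];T=s['world_from_camera']
    d=np.linalg.inv(K)@[uv[0],uv[1],1]; d=T[:3,:3]@[d[0],-d[1],-d[2]]
    return T[:3,3],d/np.linalg.norm(d)
def onz(s,uv,z):
    o,d=ray(s,uv); return o+d*(z-o[2])/d[2]
def proj(s,p):
    T=s['world_from_camera']; c=T[:3,:3].T@(np.array(p)-T[:3,3]); x=s['camera_matrix']@[c[0],-c[1],-c[2]]; return x[:2]/x[2]
E
python3 - <<'E'
from h import *
a=snap('scene','s0');b=snap('top','t0')
for s in(a,b):print(s['camera_matrix'],s['world_from_camera'].round(3))
print([k for k in a])
cv2.imwrite('pics/top0.png',cv2.resize(b['frame'][:,:,::-1],(800,600)))
print(get_obs())
E
```

```text
pics
[[399.5567522    0.         256.45773605]
 [  0.         399.5567522  194.23729959]
 [  0.           0.           1.        ]] [[-0.217 -0.575  0.789  1.505]
 [ 0.976 -0.146  0.163  0.227]
 [ 0.021  0.805  0.593  0.909]
 [ 0.     0.     0.     1.   ]]
[[451.44207034   0.         266.19243258]
 [  0.         451.44207034 185.397743  ]
 [  0.           0.           1.        ]] [[-0.003  0.994 -0.107  0.276]
 [-1.    -0.003 -0.002  0.017]
 [-0.003  0.107  0.994  1.938]
 [ 0.     0.     0.     1.   ]]
['frame', 'camera_matrix', 'world_from_camera']
{'clock': 0.1, 'q': array([-1.28849573e+00,  2.07343000e-01,  1.54287301e+00,  2.66989405e-05,
        1.39351903e+00, -1.50501742e-01]), 'joint_vel': array([ 0.00029784, -0.00150407, -0.0023294 ,  0.00143798,  0.00065078,
       -0.00127372]), 'joint_efforts': array([-4.20447313e-04, -3.84089148e+01, -2.92547590e+01, -2.92865307e-04,
        4.83785596e-03,  4.98814046e-06]), 'tcp_pos': array([ 0.24097175, -0.52133322,  0.25220781]), 'ee_rot': array([-3.06623174e+00, -6.74083970e-01,  1.80300777e-04]), 'force': array([-1.10794162, -1.00007296,  0.32293559]), 'moment': array([-0.01574653,  0.0057387 ,  0.01952565]), 'finger_force': 0.0, 'opening': 0.08552611034306828}
```

View pics/top0.png

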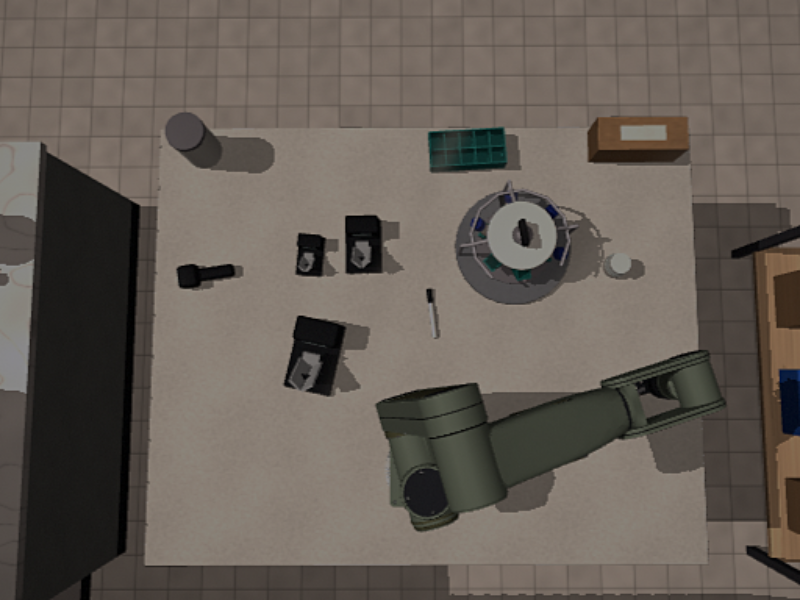

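View pics/s0.png

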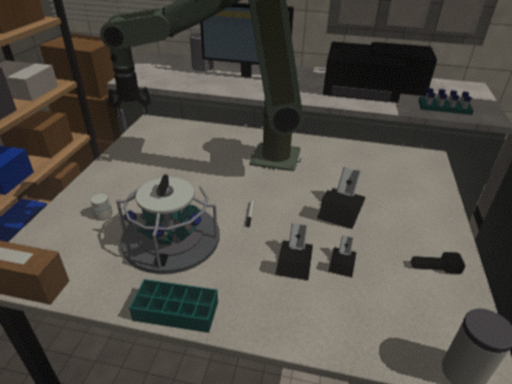

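The top view shows the carousel at about (515,240), with the knob bar near the image vertical. The readers are small at (310,255), middle at (363,245) and large at (318,355). The marker is at (433,313), the jar at (620,264) and the scanner at (205,273).

```bash
python3 - <<'E'
from h import *
b=load('t0');a=load('s0')
f=b['frame'][:,:,::-1]
c1=cv2.resize(f[115:200,280:380],(500,425),interpolation=cv2.INTER_CUBIC)
c2=cv2.resize(f[125:190,180:260],(300,244),interpolation=cv2.INTER_CUBIC)
g=a['frame'][:,:,::-1]
c3=cv2.resize(g[215:285,270:325],(300,380)[::1],interpolation=cv2.INTER_CUBIC)
im=np.zeros((600,800,3),np.uint8);im[:425,:500]=c1;im[:244,500:]=c2;im[220:600,500:]=c3
im=cv2.convertScaleAbs(im,alpha=1.7)
cv2.imwrite('pics/crop0.png',im)
hsv=cv2.cvtColor(f,cv2.COLOR_BGR2HSV)
sub=f[110:205,275:385].min(2)
# white cover
m=(f.min(2)>140).astype(np.uint8)
n,l,st,ce=cv2.connectedComponentsWithStats(m)
for i in range(1,n):
    if st[i,4]>40: print(i,st[i],ce[i])
k=(f.max(2)<45).astype(np.uint8)
n,l,st,ce=cv2.connectedComponentsWithStats(k)
for i in range(1,n):
    if 30<st[i,4]<5000:
        r=cv2.minAreaRect(np.argwhere(l==i)[:,::-1].astype(np.float32)); print('k',st[i],ce[i].round(1),r, onz(b,ce[i],0).round(3))
E
```

```text
k [115  80  17  17  43] [126.2  90.2] ((124.9781723022461, 90.32328796386719), (6.793815612792969, 21.931713104248047), 43.15238952636719) [ 0.911  0.64  -0.   ]
k [292  83  11   5  32] [298.1  85. ] ((297.0, 85.0), (4.0, 10.0), 90.0) [ 0.932 -0.121  0.   ]
k [304  82  18  11  92] [312.2  85.6] ((312.73822021484375, 87.09705352783203), (9.510366439819336, 17.2567138671875), 85.60128784179688) [ 0.929 -0.183  0.   ]
k [275  85   9   4  31] [278.6  86.4] ((279.0, 86.5), (3.0, 8.0), 90.0) [ 0.926 -0.034  0.   ]
k [305  95   8   8  36] [308.2  97.4] ((308.5, 98.5), (7.0, 7.0), 90.0) [ 0.875 -0.165  0.   ]
k [314  94   9   9  32] [317.3  96. ] ((318.0, 98.0), (8.0, 8.0), 90.0) [ 0.881 -0.205  0.   ]
k [377  96  62   8 417] [406.2  99.3] ((407.5, 99.5), (7.0, 61.0), 90.0) [ 0.865 -0.596  0.   ]
k [285 104  39   5 120] [304.7 106.4] ((304.0276184082031, 106.46896362304688), (3.1709892749786377, 38.169315338134766), 86.633544921875) [ 0.835 -0.149  0.   ]
k [341 125  19  21  64] [351.8 135.9] ((350.6707763671875, 133.96340942382812), (26.081018447875977, 5.4660820960998535), 51.3401947021484
[... 2238 characters left out ...]
51297855377197, 41.048622131347656), 87.0643310546875) [0.137 0.035 0.   ]
k [488 288   4  50  58] [489.9 312. ] ((490.0000305175781, 312.4999694824219), (49.03289031982422, 1.2331624031066895), 86.633544921875) [-0.051 -0.914  0.   ]
k [258 300  29  31 670] [272. 315.] ((271.0188293457031, 315.0660095214844), (30.63140296936035, 26.37322425842285), 74.05460357666016) [-0.061 -0.001  0.   ]
k [278 325  15  13  51] [286.6 330.7] ((284.52001953125, 331.8599853515625), (8.0, 16.600000381469727), 53.13010025024414) [-0.125 -0.062  0.   ]
k [478 349  34  25 264] [495.4 360.4] ((495.0538330078125, 360.03076171875), (40.559356689453125, 7.442083358764648), 29.744882583618164) [-0.246 -0.925  0.   ]
```

View pics/crop0.png

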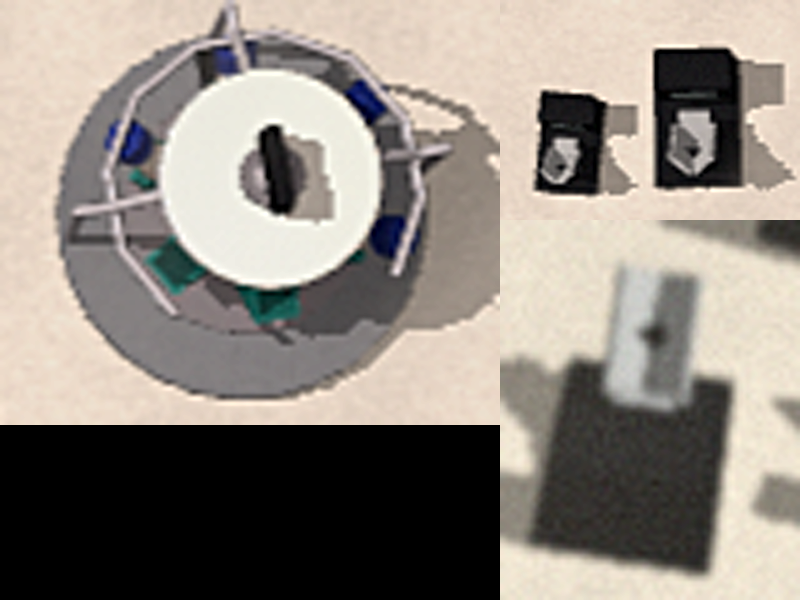

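The crop shows the cover centred at about (271,180), the knob bar from (268,127) to (283,212), and the ring gap at the bottom between the ring ends (172,312) and (398,272). The middle reader is the one on the right of the two, with its V cradle facing the robot.

```bash
python3 - <<'E'
from h import *
b=load('t0')
f=b['frame']
sub=f[115:200,280:380]
m=cv2.inRange(sub,(118,118,110),(255,255,255))
print(sub[30,50],sub[5,5],sub[40,72])
n,l,st,ce=cv2.connectedComponentsWithStats(m)
i=l[30,45]; print(st[i])
c,_=cv2.findContours((l==i).astype(np.uint8),cv2.RETR_EXTERNAL,cv2.CHAIN_APPROX_NONE)
e=cv2.fitEllipse(max(c,key=len)); print(e)
ctr=np.array(e[0])+[280,115]; C=onz(b,ctr,.188);print('cover',C, 'diam px',2*np.linalg.norm(proj(b,C+[0,.088,0])-proj(b,C)))
# predicted axis pixel at heights
for z in(0,.188,.235):print(z,proj(b,[C[0],C[1],z])-[280,115])
# ring gap ends, post tips (crop px/5)
for n,p in dict(endL=(172,312),endR=(398,272)).items():
    w=onz(b,np.array(p)/5+[280,115],.151)-C; print(n,w[:2],np.hypot(*w[:2]),np.degrees(np.arctan2(w[1],w[0])))
for n,p in dict(k1=(268,127),k2=(283,212)).items():
    w=onz(b,np.array(p)/5+[280,115],.235)-C; print(n,w[:2])
E
```

```text
[81 75 75] [139 129 119] [141 140 134]
[  32   14   44   43 1221]
((53.57206344604492, 35.17447280883789), (42.2891731262207, 43.15302658081055), 103.30412292480469)
cover [ 0.6035707  -0.24408863  0.188     ] diam px 44.77621617993297
0 [47.26301784 43.17420965]
0.188 [53.57206345 35.17447281]
0.235 [55.36256932 32.9041491 ]
endL [-0.10297359  0.0730025 ] 0.12622569076107792 144.66549969997504
endR [-0.07134246 -0.10800667] 0.1294418289143574 -123.44626111382766
k1 [0.0292286  0.00619232]
k2 [-0.0368215  -0.00401286]
```

```bash
cat >> h.py <<'E'
def delta(p,yaw=None):
    o=get_obs(); M=R.from_rotvec(o['ee_rot']).as_matrix(); y=np.arctan2(M[1,0],M[0,0])
    t=0 if yaw is None else (y-yaw+np.pi)%(2*np.pi)-np.pi
    print('t',round(o['clock'],2),'tcp',o['tcp_pos'].round(4),'yaw',round(y,4),'tilt',M[:,2].round(3),'open',round(o['opening'],4),'F',o['force'].round(1))
    print('shift cm',(M.T@(np.array(p)-o['tcp_pos'])*100).round(2),'turn',round(t,4))
E
python3 -c "
from h import *
delta([.56,-.24,.40],.18)"
```

```text
t 0.1 tcp [ 0.241  -0.5213  0.2522] yaw 0.4328 tilt [-0.001  0.002 -1.   ] open 0.0855 F [-1.1 -1.   0.3]
shift cm [ 40.77 -12.19 -14.74] turn 0.2528
```

Call:
{"api": "send_rows", "payload": {"rows": [8.5,0,0,-6,0,8.5,3,-1,-12,0,8.5,8,-2.4,-14.7,0.06,8.5,13,-3.9,-14.7,0.12,8.5,18,-5.4,-14.7,0.18,8.5,23,-6.9,-14.7,0.25,8.5,28,-8.4,-14.7,0.25,8.5,33,-9.9,-14.7,0.25,8.5,37,-11.1,-14.7,0.25,8.5,40.8,-12.2,-14.7,0.25,8.5,40.8,-12.2,-14.7,0.25,8.5,40.8,-12.2,-14.7,0.25,8.5,40.8,-12.2,-14.7,0.25]}}

```text
clock: 1.72
tcp_pos: [0.5596, -0.241, 0.4002]
ee_rot: [3.129, 0.284, -0.001]
force: [-0.7, 0.5, 0.8]
opening: 0.0848
finger_force: 0.0
```

```bash
python3 - <<'E'
from h import *
w=snap('wrist','w0')
delta([.56,-.24,.40],.18)
print(w['camera_matrix'],w['world_from_camera'].round(3))
C=[.6036,-.2441]
for z in(.0,.188,.235):print(proj(w,C+[z]))
g=cv2.convertScaleAbs(w['frame'][:,:,::-1],alpha=1.5)
cv2.imwrite('pics/w0b.png',cv2.resize(g,(800,600)))
E
```

```text
t 1.77 tcp [ 0.5596 -0.2411  0.4003] yaw 0.1811 tilt [-0. -0. -1.] open 0.0851 F [-0.4 -0.4 -0.1]
shift cm [ 0.06 -0.1   0.03] turn 0.0011
[[300.04062268   0.         251.18018275]
 [  0.         300.04062268 192.78281926]
 [  0.           0.           1.        ]] [[ 0.18   0.941  0.287  0.633]
 [-0.984  0.172  0.053 -0.228]
 [ 0.    -0.292  0.956  0.521]
 [ 0.     0.     0.     1.   ]]
[257.57904963 120.89222345]
[261.10869074 131.7303063 ]
[262.69101329 136.58897107]
```

View pics/w0b.png

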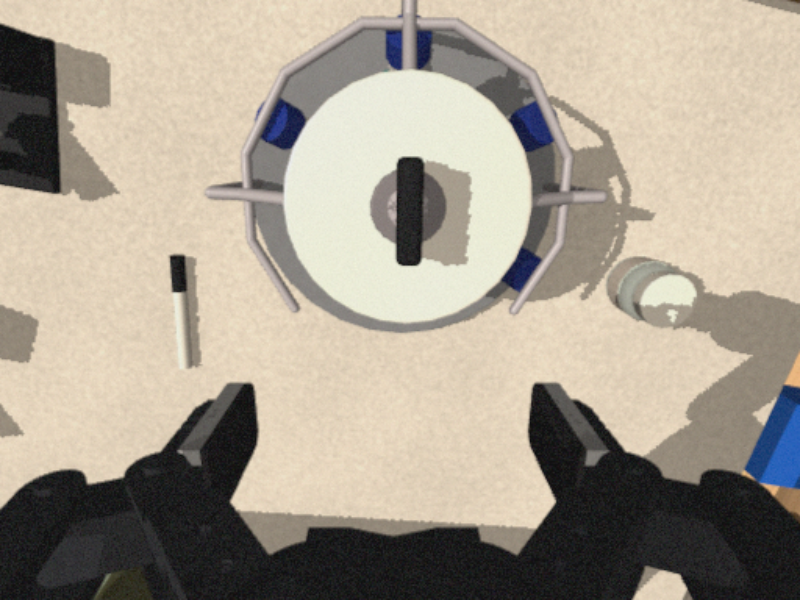

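The wrist view shows the cover circle at about (408,197), the knob bar from (410,157) to (409,266), the ring ends at (296,310) and (515,312), and the fingers below.

```bash
python3 - <<'E'
from h import *
w=load('w0'); f=w['frame']; b=load('t0')
m=cv2.inRange(f,(135,135,125),(255,255,255))
n,l,st,ce=cv2.connectedComponentsWithStats(m)
i=l[126,205] or l[80,261]; print(st[i])
c=max(cv2.findContours((l==i).astype(np.uint8),cv2.RETR_EXTERNAL,cv2.CHAIN_APPROX_NONE)[0],key=len)
c=cv2.convexHull(c).reshape(-1,2)
P=np.array([onz(w,p,.188)[:2] for p in c])
(x,y),r=cv2.minEnclosingCircle(P.astype(np.float32)); 
A=np.c_[2*P,np.ones(len(P))]; s=np.linalg.lstsq(A,(P**2).sum(1),rcond=None)[0]
print('enc',x,y,r,'lsq',s[:2],np.sqrt(s[2]+s[0]**2+s[1]**2))
k=(f[90:180,240:290].max(2)<40).astype(np.uint8)
n,l,st,ce=cv2.connectedComponentsWithStats(k); j=1+np.argmax(st[1:,4]); print(st[j],ce[j])
q=np.argwhere(l==j)[:,::-1].astype(np.float32)
bx=cv2.boxPoints(cv2.minAreaRect(q))+[240,90]
W=np.array([onz(w,p,.235)[:2] for p in bx]); print(W.round(4),W.mean(0))
for a in (W[0]-W[1],W[1]-W[2]): print(np.hypot(*a),np.degrees(np.arctan2(a[1],a[0])))
for nme,p in dict(L=(296,310),R=(515,312)).items():
    v=onz(w,np.array(p)/1.5625,.151)[:2]-s[:2]; print(nme,np.hypot(*v),np.degrees(np.arctan2(v[1],v[0])))
E
```

```text
[  181    45   159   162 16343]
enc 0.6037611961364746 -0.24305135011672974 0.08658083528280258 lsq [ 0.60380388 -0.24292071] 0.08612868322757863
[  14   11   18   69 1095] [21.70958904 44.29863014]
[[ 0.5714 -0.2417]
 [ 0.6337 -0.2301]
 [ 0.6365 -0.2454]
 [ 0.5744 -0.258 ]] [ 0.60400474 -0.24383748]
0.06338570047306696 -169.45760640800256
0.015521873673498316 100.38504303366126
L 0.126641363842377 145.15675973965264
R 0.1295352226851512 -124.213100805985
```

```bash
python3 -c "
from h import *
delta([.604,-.2432,.22],.184)"
```

```text
t 1.77 tcp [ 0.5596 -0.2411  0.4003] yaw 0.1811 tilt [-0. -0. -1.] open 0.0851 F [-0.4 -0.4 -0.1]
shift cm [ 4.33  1.01 18.03] turn -0.0029
```

Call:
{"api": "send_rows", "payload": {"rows": [8.5,2.2,0.5,4,0,8.5,4.33,1.01,8,-0.003,8.5,4.33,1.01,13,-0.003,8.5,4.33,1.01,16.5,-0.003,8.5,4.33,1.01,18,-0.003,8.5,4.33,1.01,18,-0.003,1.2,4.33,1.01,18,-0.003,1.2,4.33,1.01,18,-0.003,1.2,4.33,1.01,18,-0.003,1.2,4.33,1.01,18,-0.003,1.2,4.33,1.01,18,-0.003,1.2,4.33,1.01,18,-0.003], "force": 50}}

```text
clock: 3.28
tcp_pos: [0.6057, -0.2428, 0.2225]
ee_rot: [3.126, 0.29, 0.005]
force: [-0.4, -0.1, 6.1]
opening: 0.0159
finger_force: 51.0
```

Call:
{"api": "send_rows", "payload": {"rows": [1.2,0,0,0,0.1,1.2,0,0,0,0.2,1.2,0,0,0,0.3,1.2,0,0,0,0.4,1.2,0,0,0,0.5,1.2,0,0,0,0.6,1.2,0,0,0,0.7,1.2,0,0,0,0.8,1.2,0,0,0,0.9,1.2,0,0,0,1.0,1.2,0,0,0,1.047,1.2,0,0,0,1.047,1.2,0,0,0,1.047]}}

```text
clock: 4.9
tcp_pos: [0.6041, -0.2441, 0.2224]
ee_rot: [2.851, -1.312, 0.002]
force: [-4.8, -2.9, 6.5]
opening: 0.0154
finger_force: 59.5
```

```bash
python3 -c "
from h import *
delta([.604,-.2432,.30],.184); print(get_obs()['moment'])"
```

```text
t 4.9 tcp [ 0.6041 -0.2441  0.2224] yaw -0.8629 tilt [-0.    -0.003 -1.   ] open 0.0154 F [-4.8 -2.9  6.5]
shift cm [-0.06 -0.03 -7.76] turn -1.0469
[-0.17256334  0.74509902 -0.27083407]
```

Call:
{"api": "send_rows", "payload": {"rows": [4,0,0,0,1.047,6,0,0,0,1.047]}}

```text
clock: 5.15
tcp_pos: [0.6046, -0.2422, 0.2203]
ee_rot: [-2.555, 1.828, 0.0]
force: [-0.2, 0.4, -0.3]
opening: 0.0512
finger_force: 0.0
```

```bash
python3 -c "
from h import *
delta([.604,-.2432,.30],.184); print(get_obs()['moment'])"
```

```text
t 5.15 tcp [ 0.6046 -0.2422  0.2203] yaw -1.2424 tilt [-0.  0. -1.] open 0.0512 F [-0.2  0.4 -0.3]
shift cm [ 0.07  0.09 -7.97] turn -1.4264
[-0.05607064  0.04819334  0.03516639]
```

Call:
{"api": "send_rows", "payload": {"rows": [8.5,0,0,0,0,8.5,0,0,-5,0,8.5,0,0,-10,-0.18,8.5,0,0,-16,-0.36,8.5,0,0,-18,-0.54,8.5,-1,0,-18,-0.72,8.5,-1.5,-2,-18,-0.9,8.5,-1.5,-3,-18,-1.08,8.5,-1.5,-4.2,-18,-1.26,8.5,-1.5,-4.2,-18,-1.426,8.5,-1.5,-4.2,-18,-1.426,8.5,-1.5,-4.2,-18,-1.426]}}

```text
clock: 6.65
tcp_pos: [0.6394, -0.2142, 0.4002]
ee_rot: [-3.127, -0.296, 0.0]
force: [-0.7, -0.1, 0.3]
opening: 0.0848
finger_force: 0.0
```

```bash
python3 - <<'E'
from h import *
delta([.56,-.24,.40],.184)
w=snap('wrist','w1'); f=w['frame']
k=(f.max(2)<40).astype(np.uint8)
c=proj(w,[.604,-.243,.235]);print(c)
n,l,st,ce=cv2.connectedComponentsWithStats(k)
j=l[int(c[1]),int(c[0])];print(st[j],ce[j])
bx=cv2.boxPoints(cv2.minAreaRect(np.argwhere(l==j)[:,::-1].astype(np.float32)))
W=np.array([onz(w,p,.235)[:2] for p in bx]); print(W.mean(0))
for a in (W[0]-W[1],W[1]-W[2]): print(np.hypot(*a),np.degrees(np.arctan2(a[1],a[0])))
g=cv2.convertScaleAbs(f[:,:,::-1],alpha=1.5)
cv2.imwrite('pics/w1b.png',cv2.resize(g,(800,600)))
E
```

```text
t 6.65 tcp [ 0.6394 -0.2142  0.4002] yaw 0.1888 tilt [-0.  0. -1.] open 0.0848 F [-0.7 -0.1  0.3]
shift cm [-8.29  1.04  0.02] turn 0.0048
[272.22723765 218.46247581]
[ 243  191   60   45 1303] [271.77129701 213.1696086 ]
[ 0.60852577 -0.24021776]
0.0628596968388478 129.63334220017327
0.023578905296422533 39.02035804793818
```

View pics/w1b.png

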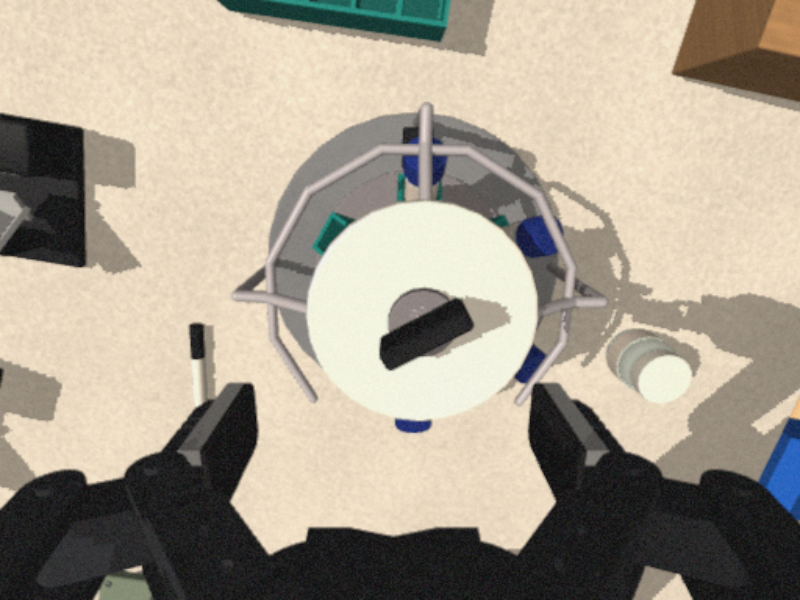

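The knob now stands at -50.4°, against 10.5° at the start, so the rotor has turned about 60°. The tube's cap is in the gap at (413,425). I'll now go to the front with a half turn, so the camera stays outside the carousel.

```bash
python3 -c "
from h import *
delta([.427,-.276,.32],.184)"
```

```text
t 6.7 tcp [ 0.6394 -0.2142  0.4002] yaw 0.1889 tilt [-0.  0. -1.] open 0.0853 F [ 0.1 -0.1 -0.1]
shift cm [-22.02   2.08   8.03] turn 0.0049
```

Call:
{"api": "send_rows", "payload": {"rows": [8.5,-3,0.3,0,-0.18,8.5,-6,0.6,0,-0.36,8.5,-9,0.9,0,-0.54,8.5,-12,1.1,0,-0.72,8.5,-15,1.4,0,-0.9,8.5,-18,1.7,0,-1.08,8.5,-20,1.9,0,-1.26,8.5,-22,2.1,0,-1.44,8.5,-22,2.1,1,-1.62,8.5,-22,2.1,2,-1.8,8.5,-22,2.1,3,-1.98,8.5,-22,2.1,4,-2.16,8.5,-22,2.1,5,-2.34,8.5,-22,2.1,6,-2.52,8.5,-22,2.1,7,-2.7,8.5,-22,2.1,8,-2.88,8.5,-22,2.1,8,-3.06,8.5,-22,2.1,8,-3.137,8.5,-22,2.1,8,-3.137,8.5,-22,2.1,8,-3.137]}}

```text
clock: 9.2
tcp_pos: [0.4274, -0.2764, 0.3205]
ee_rot: [-0.288, 3.128, -0.001]
force: [0.4, -0.6, -0.5]
opening: 0.0848
finger_force: 0.0
```

```bash
python3 - <<'E'
from h import *
delta([.427,-.276,.32],.184-np.pi)
w=snap('wrist','w2'); f=w['frame']
u=np.array([np.cos(.184),np.sin(.184),0])
A=np.array([.604,-.243,0])
g=cv2.convertScaleAbs(f[:,:,::-1],alpha=1.5)
g=cv2.resize(g,(800,600))
for s in(.06,.093,.115):
    p=A-u*(.052+s*np.sin(np.radians(35)))+[0,0,.05+s*np.cos(np.radians(35))]; q=proj(w,p)*1.5625; print(p.round(4),q); cv2.circle(g,tuple(int(v) for v in q),3,(0,0,255),-1)
hsv=cv2.cvtColor(f,cv2.COLOR_RGB2HSV); m=cv2.inRange(hsv,(110,120,20),(130,255,255))
n,l,st,ce=cv2.connectedComponentsWithStats(m)
for i in range(1,n):
    if st[i,4]>100: print(st[i],ce[i]*1.5625)
cv2.imwrite('pics/w2b.png',g)
E
```

```text
t 9.2 tcp [ 0.4274 -0.2764  0.3205] yaw -2.9579 tilt [ 0. -0. -1.] open 0.0848 F [ 0.4 -0.6 -0.5]
shift cm [0.03 0.05 0.05] turn -0.0003
[ 0.519  -0.2588  0.0991] [393.28783777 375.81823841]
[ 0.5004 -0.2623  0.1262] [393.34257636 368.78283658]
[ 0.488  -0.2646  0.1442] [393.3849541  363.33614093]
[240 217  30  32 754] [397.06772215 363.31233422]
[161 261  24  32 443] [271.34240971 433.59551354]
```

View pics/w2b.png

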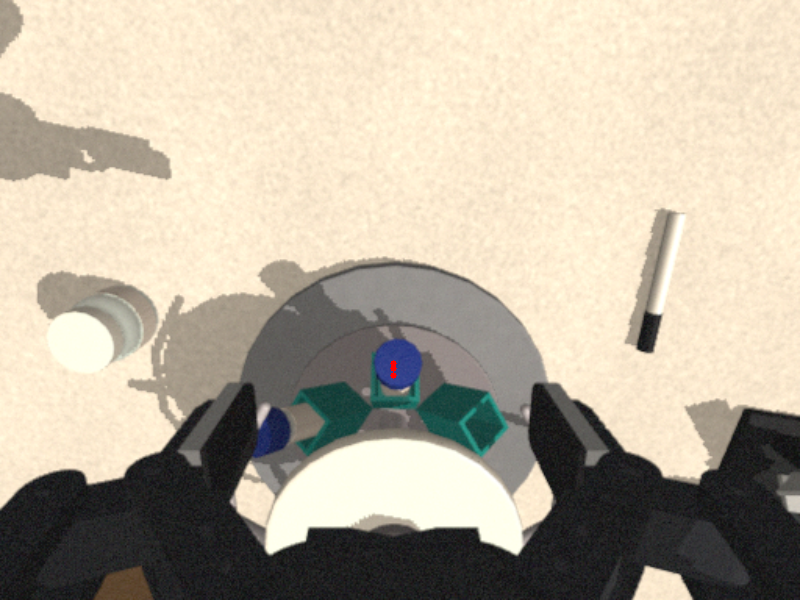

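The front cap's centre is at (397,362), about 2 mm from the predicted (393,363), and the tube is in the front sleeve. I'll descend onto the cap.

```bash
python3 -c "
from h import *
delta([.4919,-.2628,.145],.184-np.pi)"
```

```text
t 9.25 tcp [ 0.4274 -0.2764  0.3204] yaw -2.9576 tilt [ 0. -0. -1.] open 0.0846 F [-0.2  0.1  0.2]
shift cm [-6.59  0.16 17.54] turn 0.0
```

Call:
{"api": "send_rows", "payload": {"rows": [6.5,-3.5,0.1,4,0,6.5,-6.6,0.15,8,0,6.5,-6.6,0.15,11,0,6.5,-6.6,0.15,14,0,6.5,-6.6,0.15,16,0,6.5,-6.6,0.15,17.5,0,6.5,-6.6,0.15,17.5,0,6.5,-6.6,0.15,17.5,0], "force": 20}}

```text
clock: 10.25
tcp_pos: [0.4927, -0.2632, 0.1463]
ee_rot: [-0.29, 3.127, -0.002]
force: [0.9, 1.6, 0.3]
opening: 0.065
finger_force: 0.0
```

Call:
{"api": "send_rows", "payload": {"rows": [3,0,0,0,0,3,0,0,0,0,3,0,0,0,0,3,0,0,0,0,3,0,0,0,0], "force": 40}}

```text
clock: 10.88
tcp_pos: [0.4924, -0.2631, 0.1463]
ee_rot: [-0.29, 3.127, -0.002]
force: [-1.8, 1.1, 5.4]
opening: 0.0326
finger_force: 39.6
```

Call:
{"api": "send_rows", "payload": {"rows": [3,0.57,0,-0.82,0,3,1.15,0,-1.64,0,3,1.72,0,-2.46,0,3,2.29,0,-3.28,0,3,2.87,0,-4.1,0,3,3.44,0,-4.91,0,3,4.02,0,-5.73,0,3,4.59,0,-6.55,0,3,5.16,0,-7.37,0,3,5.16,0,-7.37,0]}}

```text
clock: 12.12
tcp_pos: [0.4413, -0.2727, 0.2199]
ee_rot: [-0.29, 3.127, -0.002]
force: [-0.3, -0.1, -0.6]
opening: 0.0324
finger_force: 39.7
```

```bash
python3 - <<'E'
from h import *
delta([.5,.1,.35],0-np.pi)
w=snap('wrist','w3'); s=snap('scene','s3'); t=snap('top','t3')
g=cv2.resize(w['frame'][:,:,::-1],(500,375)); c=proj(s,get_obs()['tcp_pos']); x,y=int(c[0]),int(c[1]); print(c)
h=cv2.resize(s['frame'][y-50:y+70,x-50:x+50,::-1],(300,360),interpolation=cv2.INTER_CUBIC)
im=np.zeros((600,800,3),np.uint8); im[:375,:500]=g; im[:360,500:]=h
r=cv2.resize(t['frame'][125:185,205:275,::-1],(245,210),interpolation=cv2.INTER_CUBIC); im[380:590,:245]=r
cv2.imwrite('pics/c3.png',cv2.convertScaleAbs(im,alpha=1.5))
E
```

```text
t 12.12 tcp [ 0.4413 -0.2727  0.2199] yaw -2.9569 tilt [ 0.001 -0.001 -1.   ] open 0.0324 F [-0.3 -0.1 -0.6]
shift cm [-12.62  35.54 -13.04] turn 0.1846
[175.00863837 155.71076718]
```

View pics/c3.png

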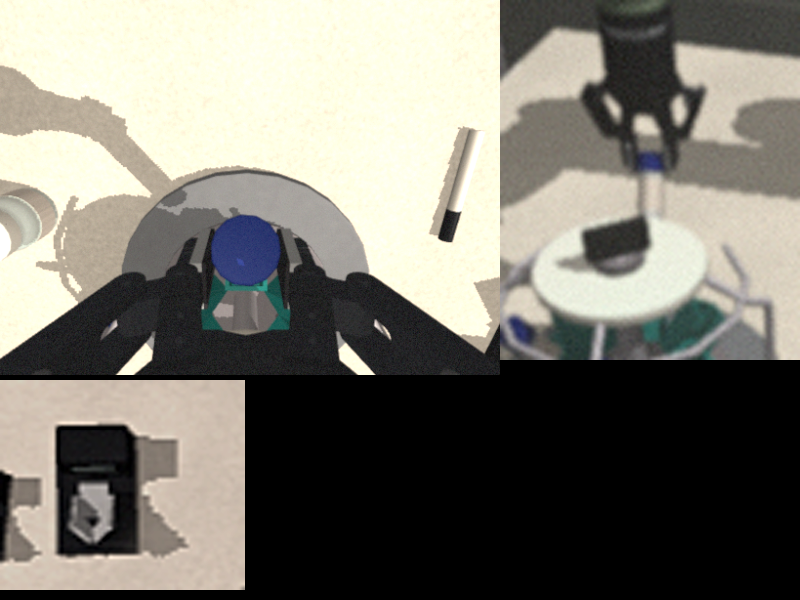

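The tube is held at the cap, upright in the lean plane, with its lower end still above the sleeve. The middle reader's cradle is at about (95,515) in the crop. I'll rise and take a wrist look from above the reader.

```bash
python3 -c "
from h import *
delta([.68,.155,.42],0-np.pi)"
```

```text
t 12.28 tcp [ 0.4412 -0.2721  0.2187] yaw -2.9564 tilt [-0.  0. -1.] open 0.0331 F [-0.1 -0.  -0.7]
shift cm [-31.33  37.59 -20.12] turn 0.1852
```

Call:
{"api": "send_rows", "payload": {"rows": [3,0.5,0,-4,0,3,0.5,0,-9,0,3,0.5,0,-14,0,3,0,3,-18,0,3,-2,8,-20,0.02,3,-5,12,-20,0.05,3,-8,16,-20,0.08,3,-12,20,-20,0.11,3,-16,24,-20,0.14,3,-20,28,-20,0.17,3,-24,32,-20,0.185,3,-28,35,-20,0.185,3,-31.3,37.6,-20,0.185,3,-31.3,37.6,-20,0.185,3,-31.3,37.6,-20,0.185]}}

```text
clock: 14.15
tcp_pos: [0.6795, 0.1549, 0.4179]
ee_rot: [0.001, -3.14, 0.001]
force: [-0.2, -0.2, -0.6]
opening: 0.0324
finger_force: 40.0
```

```bash
python3 - <<'E'
from h import *
delta([.68,.155,.42],0-np.pi)
w=snap('wrist','w4'); f=w['frame']
cv2.imwrite('pics/w4b.png',cv2.resize(cv2.convertScaleAbs(f[:,:,::-1],alpha=1.5),(800,600)))
print(w['world_from_camera'][:3,3])
E
```

```text
t 14.15 tcp [0.6795 0.1549 0.4179] yaw -3.1412 tilt [-0.002 -0.001 -1.   ] open 0.0324 F [-0.2 -0.2 -0.6]
shift cm [-0.05  0.01 -0.21] turn 0.0004
[0.60540679 0.1549366  0.53942336]
```

View pics/w4b.png

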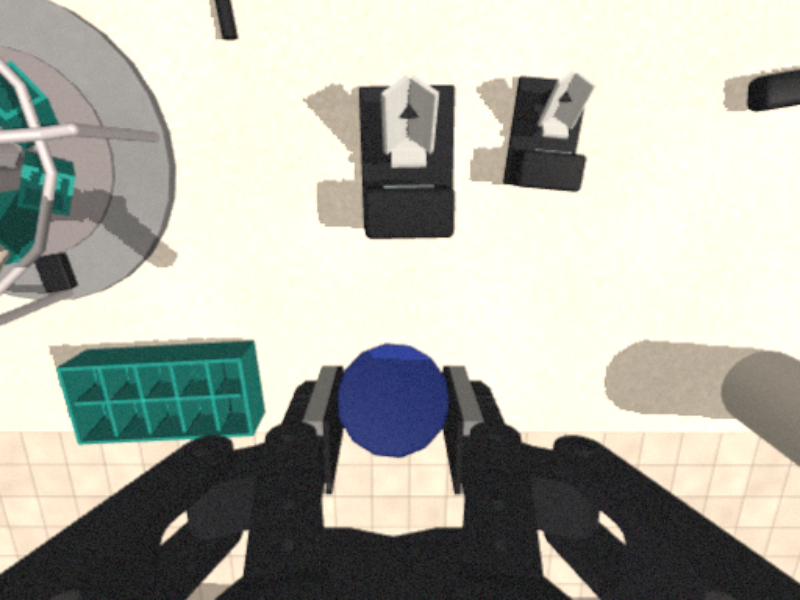

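The reader is clear in this view. The box top runs from (363,187) to (455,187) along its front edge and to y≈238 at the rear. The groove's upper vertex is at (410,77) and the foot plate is centred at about (408,157).

```bash
python3 - <<'E'
from h import *
w=load('w4')
P=lambda u,v,z: onz(w,(u/1.5625,v/1.5625),z)[:2].round(4)
for n,a in dict(bfl=(363,187,.072),bfr=(455,187,.072),bbl=(367,238,.072),bbr=(453,238,.072),basel=(360,87,.012),baser=(455,86,.012),vtx=(410,77,.0917),vfoot=(409,148,.0373)).items(): print(n,P(*a))
# cap disc of held tube
f=w['frame'];m=cv2.inRange(cv2.cvtColor(f,cv2.COLOR_RGB2HSV),(110,100,20),(130,255,255))
n,l,st,ce=cv2.connectedComponentsWithStats(m);j=1+np.argmax(st[1:,4]);print(st[j],ce[j]*1.5625)
tcp=get_obs()['tcp_pos']
for s in(-.015,-.005,0,.005,.015): # candidate offset of cap-top centre
    p=tcp+np.array([0,0,-.003])+s*np.array([-np.sin(np.radians(35)),0,np.cos(np.radians(35))]); print(s,proj(w,p)*1.5625)
# grey plates mask for seam/plate edges, box right/left edges
K=f[40:160,215:305].max(2)<60
for r in (60,70,80,90,125,135,145):
    c=np.where(f[r,215:305].max(1)<60)[0]; print(r,c.min()+215,c.max()+215,end=' | ')
E
```

```text
bfl [0.6317 0.126 ]
bfr [0.6317 0.2153]
bbl [0.6814 0.1292]
bbr [0.6814 0.2152]
basel [0.5346 0.121 ]
baser [0.5336 0.2191]
vtx [0.5373 0.1699]
vfoot [0.595  0.1714]
[ 216  221   72   71 4002] [392.22615255 399.87428161]
-0.015 [390.96248302 421.24474988]
-0.005 [390.85465951 419.06960074]
0 [390.79525059 417.87113053]
0.005 [390.73166111 416.58832506]
0.015 [390.59004181 413.73140542]
60 230 289 | 70 231 289 | 80 231 289 | 90 231 289 | 125 232 289 | 135 233 289 | 145 233 289 |
```

```bash
python3 - <<'E'
from h import *
w=load('w4');tcp=np.array([.6795,.1549,.4179])
f=w['frame'];m=cv2.inRange(cv2.cvtColor(f,cv2.COLOR_RGB2HSV),(110,100,20),(130,255,255))
n,l,st,ce=cv2.connectedComponentsWithStats(m);j=1+np.argmax(st[1:,4])
c=cv2.convexHull(np.argwhere(l==j)[:,::-1].astype(np.int32));e=cv2.fitEllipse(c);print(e)
o,d=ray(w,e[0]);fw=-w['world_from_camera'][:3,2]
for dia in (min(e[1]),max(e[1])):
    D=300*.034/dia; p=o+d*D/(d@fw); print(D,(p-tcp).round(4))
E
```

```text
((250.9686279296875, 255.9303741455078), (70.79409790039062, 72.56014251708984), 90.78543853759766)
0.14407980753355598 [-0.0032 -0.0001 -0.0075]
0.14057304252948 [-0.0049 -0.0001 -0.0044]
```

```bash
python3 -c "
from h import *
delta([.538,.1705,.17],.012-np.pi)"
```

```text
t 14.2 tcp [0.6794 0.1544 0.4188] yaw 3.1413 tilt [-0.001 -0.    -1.   ] open 0.0324 F [-0.8 -0.8 -0. ]
shift cm [14.12  1.62 24.89] turn -0.0123
```

Call:
{"api": "send_rows", "payload": {"rows": [3,4,0.5,2,0,3,8,1,5,-0.01,3,12,1.4,9,-0.012,3,14.1,1.6,13,-0.012,3,14.1,1.6,17,-0.012,3,14.1,1.6,21,-0.012,3,14.1,1.6,23.5,-0.012,3,14.1,1.6,24.9,-0.012,3,14.1,1.6,24.9,-0.012,3,14.1,1.6,24.9,-0.012]}}

```text
clock: 15.45
tcp_pos: [0.5398, 0.1709, 0.1717]
ee_rot: [-0.018, 3.138, 0.001]
force: [0.9, -0.3, -0.3]
opening: 0.033
finger_force: 40.0
```

```bash
python3 - <<'E'
from h import *
delta([.538,.1705,.151],.012-np.pi)
s=snap('scene','s5');w=snap('wrist','w5')
x,y=[int(v) for v in proj(s,[.59,.17,.1])]
h=cv2.resize(s['frame'][y-45:y+45,x-40:x+40,::-1],(480,540),interpolation=cv2.INTER_CUBIC)
im=np.zeros((600,800,3),np.uint8); im[:540,:480]=h; im[:240,480:]=cv2.resize(w['frame'][:,:,::-1],(320,240))
cv2.imwrite('pics/c5.png',cv2.convertScaleAbs(im,alpha=1.6))
E
```

```text
t 15.45 tcp [0.5398 0.1709 0.1717] yaw -3.1298 tilt [ 0.003  0.    -1.   ] open 0.033 F [ 0.9 -0.3 -0.3]
shift cm [ 0.19 -0.03  2.07] turn -0.0002
```

View pics/c5.png

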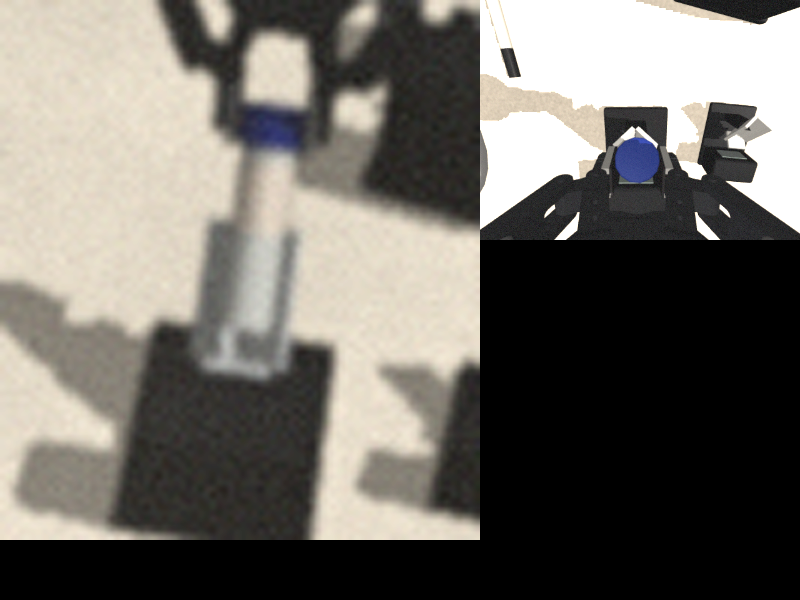

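The held tube lines up with the groove, its bottom still about 2 cm above the foot at (245,350). I'll lower it gently.

Call:
{"api": "send_rows", "payload": {"rows": [3,0.1,0,0.5,0,3,0.1,0,1.0,0,3,0.1,0,1.4,0,3,0.1,0,1.7,0,3,0.1,0,1.7,0,3,0.1,0,1.7,0]}}

```text
clock: 16.3
tcp_pos: [0.5378, 0.171, 0.153]
ee_rot: [-0.019, 3.141, -0.0]
force: [-1.0, 0.3, -0.8]
opening: 0.0327
finger_force: 40.0
```

No contact yet, so I'll lower it a little more.

Call:
{"api": "send_rows", "payload": {"rows": [3,0,0,0.2,0,3,0,0,0.4,0,3,0,0,0.4,0]}}

```text
clock: 16.68
tcp_pos: [0.5381, 0.1708, 0.1491]
ee_rot: [-0.019, 3.141, -0.0]
force: [1.8, -1.2, -1.6]
opening: 0.0325
finger_force: 40.0
```

Call:
{"api": "send_rows", "payload": {"rows": [3,0,0,0.15,0,3,0,0,0.3,0,3,0,0,0.3,0]}}

```text
clock: 17.05
tcp_pos: [0.5373, 0.1709, 0.1472]
ee_rot: [0.019, -3.141, 0.001]
force: [-3.6, -2.2, 7.4]
opening: 0.0324
finger_force: 40.7
```

Contact at about 7 N. I'll release, let the tube settle, then rise.

Call:
{"api": "send_rows", "payload": {"rows": [3.6,0,0,0,0,4.5,0,0,0,0,6.5,0,0,0,0,8,0,0,0,0,8,0,0,0,0,8,0,0,-1.5,0,8,0,0,-5,0,8,0,0,-10,0,8,-2,0,-15,0,8,-6,0,-18,0,8,-8,0,-18,0,8,-8,0,-18,0,8,-8,0,-18,0]}}

```text
clock: 18.68
tcp_pos: [0.6168, 0.172, 0.3257]
ee_rot: [0.019, -3.14, 0.0]
force: [0.1, -0.6, 0.4]
opening: 0.08
finger_force: 0.0
```

```bash
python3 - <<'E'
from h import *
s=snap('scene','s6');w=snap('wrist','w6'); print(w['world_from_camera'][:3,3])
x,y=[int(v) for v in proj(s,[.59,.17,.1])]
h=cv2.resize(s['frame'][y-40:y+40,x-30:x+30,::-1],(300,400),interpolation=cv2.INTER_CUBIC)
a=np.radians(40);o=np.array([.5977,.1705,.05]);ax=np.array([-np.sin(a),0,np.cos(a)])
g=w['frame'][:,:,::-1].copy()
f=w['frame'];m=cv2.inRange(cv2.cvtColor(f,cv2.COLOR_RGB2HSV),(110,100,20),(130,255,255))
n,l,st,ce=cv2.connectedComponentsWithStats(m);j=1+np.argmax(st[1:,4]);print(st[j],ce[j],[proj(w,o+ax*t) for t in(.093,.104,.115)])
for k in (a-.12,a,a+.12): print(k,proj(w,o+np.array([-np.sin(k),0,np.cos(k)])*.115))
c=proj(s,[.604,-.243,.2]); x,y=int(c[0]),int(c[1]); k=cv2.resize(s['frame'][y-50:y+70,x-60:x+60,::-1],(200,200))
im=np.zeros((600,800,3),np.uint8); im[:400,:300]=h; im[:375,300:]=cv2.resize(g,(500,375)); im[400:,:200]=k
cv2.imwrite('pics/c6.png',cv2.convertScaleAbs(im,alpha=1.5))
E
```

```text
[0.54251131 0.17107816 0.44708256]
[ 235   72   34   39 1113] [251.06109614  90.93171608] [array([250.71802841,  96.78196052]), array([250.78982535,  89.24001362]), array([250.86663118,  81.17190629])]
0.5781317007977318 [250.71463842  93.01179867]
0.6981317007977318 [250.86663118  81.17190629]
0.8181317007977318 [251.00138638  70.99250431]
```

View pics/c6.png

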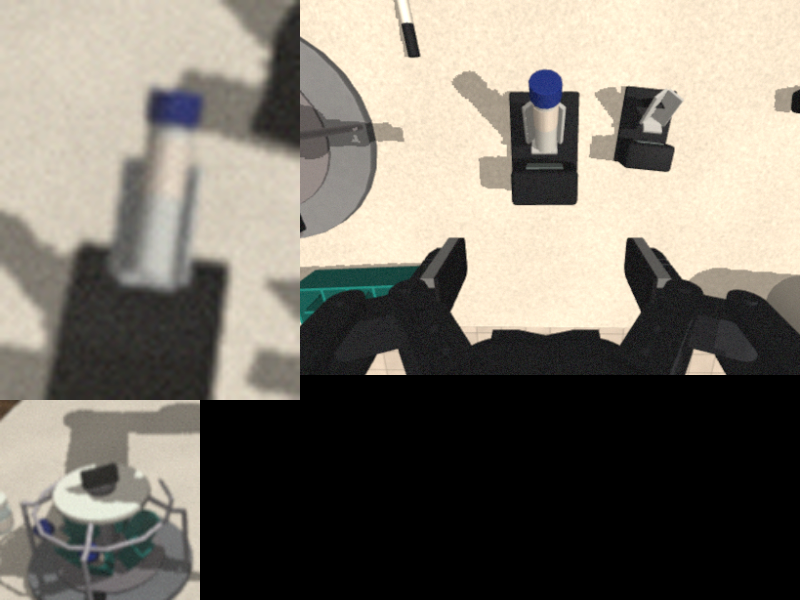

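The tube lies in the V cradle with its cap at (545,88). The cap's mask centroid is within 2 px of where a seated tube's cap should be, and the tube rests against the foot. The gripper is clear and the carousel is still in the new station.

```bash
python3 -c "
from h import *
print(sign_off())"
```

```text
the job is handed in; nothing more can be done
None
```

The job is handed in: the carousel stands one station clockwise and the tube lies cap up in the middle reader's cradle, both checked by camera. While I was opening the fingers after the click, a mistaken extra turn of about 0.38 rad was commanded; the next picture showed the knob about 61° from its start.

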